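# Feel for the left-behind calibration tile, clear it, load the roast-sample cassette

## Robot

A 7-joint arm with a two-finger parallel gripper is mounted at the origin on the work surface. World frame = base frame: x ahead of the robot, y to its left, z up, the work surface at z = 0. Lengths are in m, angles in degrees, forces in N, time in s.
With the tool pointing down it reaches from about 0.425 to 0.875 m from the base axis. Payload 4.7 kg.
Tool frame: the origin (TCP) lies at the very end of the fingers, on their centre line; the grasp point (between the pads) lies 19 mm behind it; z points along the fingers, y is the line along which they close (so a half turn about z gives the same grasp; the last joint's range is limited). The gripper opens to 87 mm and grips with 3 to 60 N. Pads are 19 mm wide; open, the fingers measure 117 mm over their backs; the gripper's body (75 mm by 190 mm) begins 51 mm behind the grasp point.
Start: joints at [-62.217, 18.392, -4.016, 83.108, 1.295, 78.541, -3.26], TCP at [0.295, 0.579, 0.223] pointing down, gripper open.
Joint ranges: [-163.93, 163.93], [-17.29, 119.83], [-79.2, 71.16], [3.27, 140.29], [-89.18, 269.18], [5.43, 117.66], [-154.24, 154.24]. Speed limits (degrees/s): [147.25, 147.25, 180, 180, 180, 180, 180].

## Interface

Orientations are given as [roll, pitch, yaw] about the fixed x, y, z axes, in that order (R = Rz(yaw) Ry(pitch) Rx(roll)).
In Python, from cell import get_obs, eyes, env gives the robot as it stands.
- The arm moves only by the tool servo_tool, never from a script. Its argument "series" is a list that holds one entry, the list of rows, each a list of 7 numbers: the shift along the tool's x, y, z in units of 300 mm (1.0 is 300 mm), then the turn, a rotation vector about the tool's x, y, z in units of pi rad (1.0 is pi rad), then the opening, from 0 (shut) to 1 (fully open). In form: [[[tx, ty, tz, wx, wy, wz, gripper], ...]]. A call has 1 to 12 rows; each row is the pose to reach, as a shift and turn from the pose commanded when the call began, along the tool's axes at that moment, turning the shorter way round; what a row does not reach only later rows make up. A row lasts 1/12 s, in which the tool goes at most 41.7 mm and 7.16 degrees, less where a joint would pass 70% of its speed; a pose out of reach is approached as far as the arm can. A call with a number of a shift or a turn outside -1 to 1 is refused whole. A call with a gripper value outside its range is refused whole. The fingers move at their own pace and stop on an object; "grip_force" is the grip in N (left out, the last holds). Time passes only in rows, so rows that repeat a pose let the fingers close. It gives the time, the measured TCP pose, the force, the opening and the grip force at its end, in the units of the state.
- get_obs(): the state, without advancing time (a new reading comes with each control period).
- eyes.read_camera(name): name is "scene" or "top" or "wrist"; returns a dict with "frame" (384x512x3 uint8, red, green, blue), "depth" (384x512 float32, m along the optical axis (not along the pixel's ray), 0 where there is no reading), "fx", "fy", "cx", "cy" (pixels), "origin" and "rotation" of the camera in the world; the wrist camera has in their place "mount" (4x4, takes a point from camera to tool coordinates, whose origin is the TCP and whose axes are the flange's). Camera axes: x right, y down, z forward; pixel columns grow to the right and rows downward; lengths in m; the calibration is good to about 2 mm. A picture is of the moment at which its call begins: read the wrist's pose just before it.
- env.sign_off(): hands the job in; it is judged then, once.
The state is a dict: "time_s": time; "qpos": joint angles; "joint_velocities": joint speeds; "effort": joint torques, N m; "tool_pos": TCP position; "tool_rot": TCP orientation; "force": force on the tool from outside, world axes, zero at the start; "wrist_torque": the same for the moment, N m; "grip_width": finger opening in m; "grasp_force": force on a finger pad.
Only numpy, scipy, OpenCV 4.12 (cv2) and the standard library are available. Lean on these libraries where they do the work, as an engineer would, in place of code of your own. Each camera call takes 0.05 s, during which the arm holds its last target. There are 200 camera calls.

## Task

The black calibration tile was left behind in one of the roast-colour meter's two bays. Before loading, feel down into the green-striped bay with closed fingers to learn whether it is there (if not, it is in the white bay), and push it from behind, out over the front edge, so that it drops and lies in the catch tray. Then load the blue-handled sample cassette into the green-striped bay, keeping it upright, flat on the bay floor and fully home against the two rear stops, let go, and leave the other things on the bench alone.

Things in the scene. Friction and masses are not known exactly. Their poses are not given: they have to be found in the camera images.
- green_bay: Bay block with GREEN stripes on wall tops and front face; fixed. Origin: middle of the bay, at table height. x points to the bay's REAR, y left, z up. Open-topped channel along x: black floor at z = 45 mm from x = -60 mm (open front, sheer edge above the catch tray) to x = 100 mm; side walls x = -60 to 60 mm, 65 mm apart inside, 12.5 mm thick, tops 24 mm above the floor.
- green_middle (a point): Point on the green bay's floor, mid-length, axes as the bay's. Place to feel: a finger put down here meets the bare floor (45 mm above the table) or, if the tile is in this bay, the tile's top 16 mm higher. The loose tile (90 mm along x, 60 wide, 16 thick, 0.2 kg) lies flat in one of the bays, its rear face at the stops or up to 12 mm short of them; black on black.
- green_gap (a point): Floor point in the middle of the 44 mm wide opening between the green bay's two aluminium rear stops (each 10 mm long in x, 24 mm high, front faces at bay x = 50 mm, rear faces at 60 mm). Behind the stops lies 40 mm of bare floor, where a finger can go down behind the tile; then the white meter housing from bay x = 105 mm, its top 100 mm above the table.
- white_bay: The second bay block, the same as the green one in every size and axis (floor, walls, rear stops, opening), but with white walls and no green; parallel to it, 100 mm beside it, on its left or right. Holds the tile if the green bay does not.
- green_home (a point): Point on the green bay's floor (45 mm above the table) over which the cassette's origin lies when it is fully home against the stops; axes as the bay's.
- catch_tray: Open aluminium tray on the table in front of both bays, 145 mm (x) by 230 mm (y), walls 26 mm high and 4 mm thick, floor 4 mm thick; fixed. Origin under its centre, axes as the bays'. Empty at the start. It is 62 mm to 207 mm in front of the bays' origins.
- cassette: Sample cassette, 0.25 kg, loose, on a marble slab (top 12 mm above the table) on the right: aluminium box 96 mm (x) by 60 mm (y) by 30 mm high with two amber windows; on top a blue handle rib 60 mm long (x), 16 mm wide (y), from 30 to 65 mm above the underside. Origin: centre of the underside, z up. Grip the rib across y. Either end may go first into the bay.
- tumbler: Steel tumbler, 84 mm wide, 130 mm tall, a bystander; origin under its centre.
- tumbler2: Second steel tumbler, 84 mm wide, 130 mm tall, a bystander; origin under its centre.
- spatula: Spatula with red handle, 260 mm long, lying along its x on the slab, a bystander.
- scraper: Bench scraper, 150 mm wide steel blade with black grip, 23 mm high, a bystander.
- thermometer: Black and red hand thermometer, about 170 mm long and 42 mm high, lying, a bystander.
- jar: Amber jar, 72 mm wide, 90 mm tall, a bystander; origin under its centre.

How it is judged:
By the outcome, as a careful person would: the job done as asked, in the order asked, and still so for the second after the job is handed in, with the robot touching nothing.
It also fails if it takes over 72 s, if anything falls off the work surface, if the arm or the gripper's body presses on something with over 40 N, if the wrist force passes 120 N, or if a joint passes its speed limit or range.

## Working session

There is one attempt and no reset: what is moved stays moved. The work goes in short steps, Python scripts to look and compute and a tool call to move; the robot and the scene stay as the last step left them, time stands still between calls to the robot, and variables do not carry over. Pictures are saved under pics/ and viewed, at most 10 in all, crops included, and the job is handed in when it is done.

Besides the shell and the picture viewer there is one more tool, called after "Call:" as name([rows], argument=value, ...), one row to a line, values as JSON. servo_tool: Moves the arm, as the interface text tells. Shifts and turns lie within -1 to 1; 1 stands for 300 mm of shift or pi rad of turn. Its arguments: {"type":"object","properties":{"series":{"type":"array"},"grip_force":{"type":"number"}},"required":["series"]}

```bash
ls; mkdir -p pics; cat > h.py <<'E'
import numpy as np, cv2
from cell import get_obs, eyes, env
from scipy.spatial.transform import Rotation as Rn
def pts(c,o=None):
    d=c["depth"]; v,u=np.mgrid[:d.shape[0],:d.shape[1]]
    P=np.stack([(u-c["cx"])/c["fx"]*d,(v-c["cy"])/c["fy"]*d,d],-1)
    if "mount" in c:
        M=np.array(c["mount"]); P=P@M[:3,:3].T+M[:3,3]
        R=Rn.from_euler('xyz',o["tool_rot"],degrees=True).as_matrix(); return P@R.T+np.array(o["tool_pos"])
    return P@np.array(c["rotation"]).T+np.array(c["origin"])
def save(c,n,s=1): cv2.imwrite("pics/"+n,cv2.resize(c["frame"][:,:,::-1],None,fx=s,fy=s))
E
python3 - <<'E'
from h import *
o=get_obs(); print(o)
a=eyes.read_camera("top"); b=eyes.read_camera("scene")
save(a,"top0.png",1.5);save(b,"scene0.png",1.5)
np.savez("top0.npz",f=a["frame"],P=pts(a)); np.savez("scene0.npz",f=b["frame"],P=pts(b))
print(a["origin"],a["rotation"],a["fx"],b["origin"])
E
```

```text
pics
{'time_s': 0.0, 'qpos': array([-62.21680678,  18.43997673,  -4.01614522,  83.17648252,
         1.29731926,  78.5406794 ,  -3.26012324]), 'joint_velocities': array([ 0.04226247,  0.01892531,  0.12224331, -0.01416155, -0.05594036,
        0.02340424, -0.0221393 ]), 'effort': array([-3.49305010e-04, -4.91296005e+01, -4.04215185e-01, -3.12539649e+01,
       -6.40789443e-02,  4.35210345e-02,  1.71829274e-04]), 'tool_pos': array([0.29464023, 0.57874931, 0.22143738]), 'tool_rot': array([-1.79888239e+02,  7.90147894e-03,  1.53027521e+02]), 'force': array([ 0.38384265,  0.82120901, -0.17116082]), 'wrist_torque': array([-0.02680712, -0.001092  ,  0.00931082]), 'grasp_force': 0.0, 'grip_width': 0.08685227722685339}Traceback (most recent call last):
  File "<stdin>", line 5, in <module>
  File "h.py", line 10, in pts
    return P@np.array(c["rotation"]).T+np.array(c["origin"])
           ~~~~~~~~~~~~~~~~~~~~~~~~~~~^~~~~~~~~~~~~~~~~~~~~~
ValueError: operands could not be broadcast together with shapes (384,512) (3,)
```

```bash
sed -i 's/return P@np.array(c\["rotation"\]).T/return P@Rn.from_euler("xyz",c["rotation"],degrees=True).as_matrix().T/' h.py
python3 - <<'E'
from h import *
a=eyes.read_camera("top"); b=eyes.read_camera("scene")
save(a,"top0.png",1.5);save(b,"scene0.png",1.5)
np.savez("top0.npz",f=a["frame"],P=pts(a)); np.savez("scene0.npz",f=b["frame"],P=pts(b))
for c in(a,b):
    print(c["origin"],c["rotation"],c["fx"]); P=pts(c); d=c["depth"]>0
    print(d.mean(), np.percentile(P[d][:,2],[5,25,50,75,95]),P[192,256])
E
```

```text
[0.28421605 0.00201128 1.08914277] [-168.18225691   -0.37490227  -88.03115646] 365.9097119893296
0.9959716796875 [-4.17988738e-01 -2.05034051e-03  3.55840687e-04  1.10104774e-02
  1.85091859e-01] [ 0.50510565  0.00473472 -0.00209721]
[ 1.25177919 -0.47297034  0.94086947] [-133.83909896    0.73856462   58.3249014 ] 383.35085481683285
0.9956715901692709 [-0.74553361 -0.00209388  0.00163597  0.09484004  0.27548366] [ 0.41368059  0.02077594 -0.0046337 ]
```

View pics/top0.png

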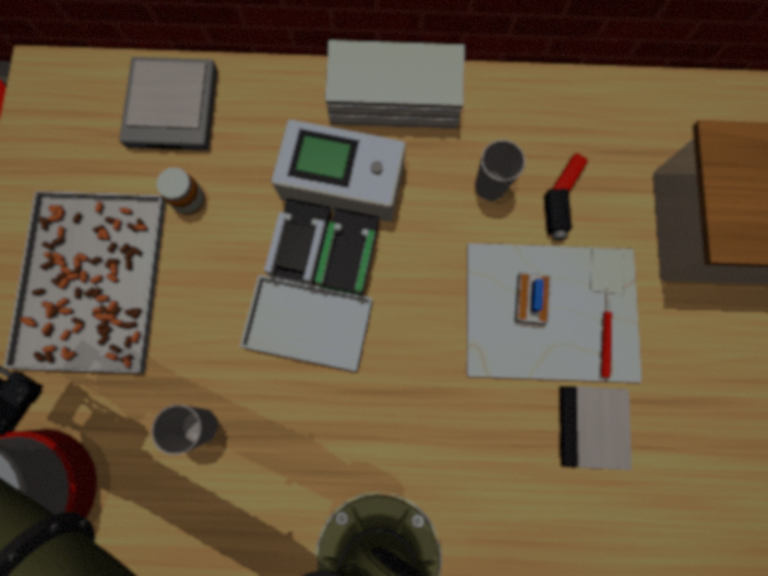

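View pics/scene0.png

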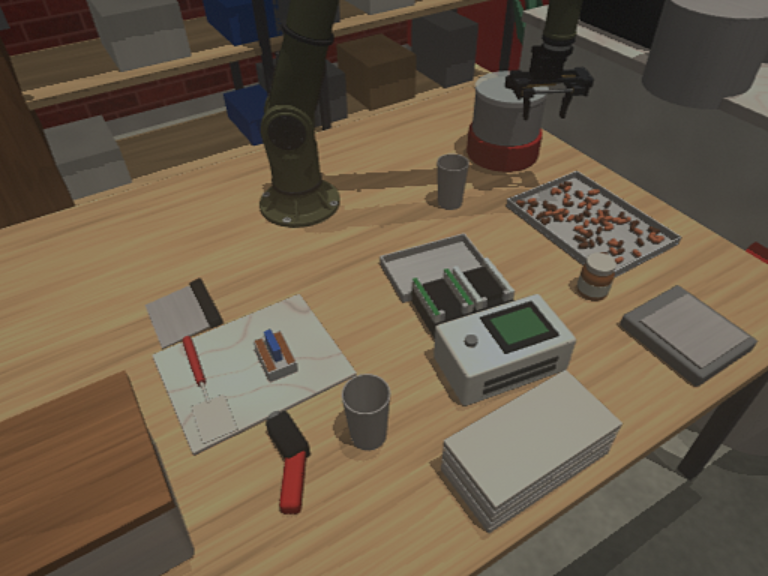

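The top view shows the green bay at about (345,250), the white bay to its left at (297,242), the tray at (307,323), the housing at (340,165) and the cassette at (535,300). The scene view agrees.

```bash
python3 - <<'E'
from h import *
z=np.load("top0.npz"); f=z["f"]; P=z["P"]
hsv=cv2.cvtColor(f,cv2.COLOR_RGB2HSV); H,S,V=hsv[...,0],hsv[...,1],hsv[...,2]
X,Y,Z=P[...,0],P[...,1],P[...,2]
roi=lambda x0,x1,y0,y1:(lambda m:(m.__setitem__((slice(y0,y1),slice(x0,x1)),True),m)[1])(np.zeros(f.shape[:2],bool))
g=roi(200,262,138,205)&(H>40)&(H<85)&(S>90)&(V>40)
n,l,st,ce=cv2.connectedComponentsWithStats(g.astype(np.uint8))
for i in range(1,n):
    if st[i,4]>12:
        q=P[l==i]; q=q[abs(q[:,2]-.069)<.008]; 
        if len(q)>8:
            d=np.linalg.svd(q[:,:2]-q[:,:2].mean(0))[2][0]; print("green",st[i],q.mean(0),np.degrees(np.arctan2(d[1],d[0])), q.min(0),q.max(0))
def rect(m,n):
    q=P[m]; r=cv2.minAreaRect(q[:,:2].astype(np.float32)); print(n,m.sum(),q.mean(0),r)
rect(roi(170,280,70,150)&(Z>.09)&(Z<.115),"housing")
b=roi(340,370,175,222)&(H>100)&(H<130)&(S>120); rect(b,"blue")
rect(b&(Z>.07),"bluetop")
rect(roi(335,375,175,222)&(Z>.034)&(Z<.05),"cassbox")
rect(roi(155,260,180,255)&(Z>.017)&(Z<.034),"tray rim")
for nm,m in [("jar",roi(100,140,105,145)&(Z>.08)),("tum1",roi(95,150,265,310)&(Z>.12)),("tum2",roi(310,355,90,140)&(Z>.12))]: rect(m,nm)
# depth profile in bays
np.set_printoptions(linewidth=200,precision=0,suppress=True)
print((Z[134:200:3,176:256:3]*1000).astype(int))
E
```

```text
green [210 147  13  42 197] [0.55781    0.12169641 0.06897127] 170.39939326579938 [0.50003352 0.10809369 0.06509623] [0.61890904 0.1363207  0.07331316]
green [237 153  13  41 180] [0.54379894 0.04452657 0.06879254] 169.7182875003946 [0.48593775 0.02887568 0.061641  ] [0.60364273 0.05896766 0.07360089]
housing 3666 [0.72818872 0.10140163 0.10006041] ((0.7717962861061096, 0.09075856953859329), (0.2502124309539795, 0.2228274941444397), 80.32201385498047)
blue 117 [ 0.48674109 -0.28340973  0.0750993 ] ((0.48682689666748047, -0.2842155396938324), (0.014045434072613716, 0.05530978739261627), 85.032470703125)
bluetop 107 [ 0.48725659 -0.28395572  0.07587618] ((0.48682478070259094, -0.28423991799354553), (0.013996517285704613, 0.05530978739261627), 85.032470703125)
cassbox 509 [ 0.48676019 -0.28210178  0.0416774 ] ((0.48938581347465515, -0.2851634919643402), (0.061081137508153915, 0.09664063155651093), 85.032470703125)
tray rim 496 [0.44228039 0.1548834  0.0247097 ] ((0.4513583183288574, 0.15180210769176483), (0.2309766560792923, 0.19280777871608734), 80.36318969726562)
jar 376 [0.66943714 0
[... 2766 characters left out ...]
 -2    1]
 [  24   24   20   23   36   40   42   45   43   71   65   27   69   55   45   44   43   45   43   43   46   69   67   -2   -1    0   -1]
 [1089    4    3    3   10   25   24   24   24   37   40   11   61   43   42   44   49   41   44   43   43   68   48   -4    0   -2   -6]
 [   2    3    2    1    3   -1    1    0    5   14   23   24   24   31   40   42   42   45   43   41   44   73   23    1    3    2   -1]
 [   4    0    2    0    0    3    6    1    2    1    3    3    5   10   16   23   27   20   27   40   46   55   -1   -3   -1    0    0]
 [   4    2    3    1    3    0    2    1    4    3    0    4    6    0    2    4    4    2    9   21   26   23    0   -2    0   -1   -1]]
```

```bash
cat > p.py <<'E'
import sys, numpy as np
# p.py x y z yaw  tx ty tz tyaw [more targets]: rows from commanded pose, tool pointing down
a=list(map(float,sys.argv[1:])); s=a[:4]; c,n=np.cos(np.radians(s[3])),np.sin(np.radians(s[3]))
for i in range(4,len(a),4):
    t=a[i:i+4]; d=np.array(t[:3])-s[:3]
    print(np.round(np.array([d[0]*c+d[1]*n,d[0]*n-d[1]*c,-d[2]])/.3,4), "wz",round(-((t[3]-s[3]+180)%360-180)/180,4), "rows",round(max(np.linalg.norm(d)/.0417,abs(t[3]-s[3])/7.16),1))
E
python3 p.py .295 .579 .223 153  .415 .340 .22 162 .55 .1 .2 170.1
python3 p.py .415 .340 .22 162 .551 .083 .20 170.1
```

```text
[-0.7181 -0.5282  0.01  ] wz -0.05 rows 6.4
[-1.4822 -1.0367  0.0767] wz -0.095 rows 13.0
[-0.6959 -0.6747  0.0667] wz -0.045 rows 7.0
```

Call:
servo_tool([
  [[-0.72, -0.53, 0.01, 0, 0, -0.05, 0], [-0.72, -0.53, 0.01, 0, 0, -0.05, 0], [-0.72, -0.53, 0.01, 0, 0, -0.05, 0], [-0.72, -0.53, 0.01, 0, 0, -0.05, 0], [-0.72, -0.53, 0.01, 0, 0, -0.05, 0], [-0.72, -0.53, 0.01, 0, 0, -0.05, 0], [-0.72, -0.53, 0.01, 0, 0, -0.05, 0], [-0.72, -0.53, 0.01, 0, 0, -0.05, 0], [-0.72, -0.53, 0.01, 0, 0, -0.05, 0], [-0.72, -0.53, 0.01, 0, 0, -0.05, 0]],
], grip_force=30)

```text
time_s: 1.03
tool_pos: [0.4144, 0.3408, 0.2195]
tool_rot: [180.0, -0.0, 162.1]
force: [0.3, 1.4, -0.3]
grip_width: 0.028
grasp_force: 0.0
```

Call:
servo_tool([
  [[-0.696, -0.675, 0.067, 0, 0, -0.045, 0], [-0.696, -0.675, 0.067, 0, 0, -0.045, 0], [-0.696, -0.675, 0.067, 0, 0, -0.045, 0], [-0.696, -0.675, 0.067, 0, 0, -0.045, 0], [-0.696, -0.675, 0.067, 0, 0, -0.045, 0], [-0.696, -0.675, 0.067, 0, 0, -0.045, 0], [-0.696, -0.675, 0.067, 0, 0, -0.045, 0], [-0.696, -0.675, 0.067, 0, 0, -0.045, 0], [-0.696, -0.675, 0.067, 0, 0, -0.045, 0], [-0.696, -0.675, 0.067, 0, 0, -0.045, 0], [-0.696, -0.675, 0.067, 0, 0, -0.045, 0]],
])

```text
time_s: 1.95
tool_pos: [0.5508, 0.0859, 0.1993]
tool_rot: [179.9, -0.0, 170.4]
force: [0.2, -0.0, 0.0]
grip_width: 0.0003
grasp_force: 0.0
```

```bash
python3 - <<'E'
from h import *
o=get_obs(); w=eyes.read_camera("wrist"); save(w,"w1.png",1.5); P=pts(w,o)
np.savez("w1.npz",f=w["frame"],P=P); print(o["tool_pos"],o["tool_rot"],o["grip_width"],w["mount"])
f=w["frame"];hsv=cv2.cvtColor(f,cv2.COLOR_RGB2HSV);H,S,V=cv2.split(hsv)
g=((H>40)&(H<85)&(S>90)&(V>40)&(abs(P[...,2]-.069)<.004))
n,l,st,ce=cv2.connectedComponentsWithStats(g.astype(np.uint8))
for i in range(1,n):
    if st[i,4]>100:
        q=P[l==i]; print(st[i],q.mean(0),cv2.minAreaRect(q[:,:2].astype(np.float32)))
E
```

```text
[0.55076708 0.08585181 0.199272  ] [ 1.79946863e+02 -4.42209935e-02  1.70389429e+02] 0.0003446519968871648 [[-5.71560897e-04 -9.58479170e-01 -2.85161980e-01  7.91290708e-02]
 [ 9.99999793e-01 -6.32202390e-04  1.20605288e-04  1.84496072e-04]
 [-2.95877741e-04 -2.85161852e-01  9.58479332e-01 -1.61195414e-01]
 [ 0.00000000e+00  0.00000000e+00  0.00000000e+00  1.00000000e+00]]
[ 213  129   13  110 1019] [0.54009243 0.04721411 0.0690042 ] ((0.5431619882583618, 0.046609167009592056), (0.009739718399941921, 0.11460805684328079), 80.13275146484375)
[ 289  129   14  110 1010] [0.552727   0.12362603 0.06896301] ((0.5561979413032532, 0.12310805916786194), (0.009894286282360554, 0.11459482461214066), 79.98643493652344)
```

View pics/w1.png

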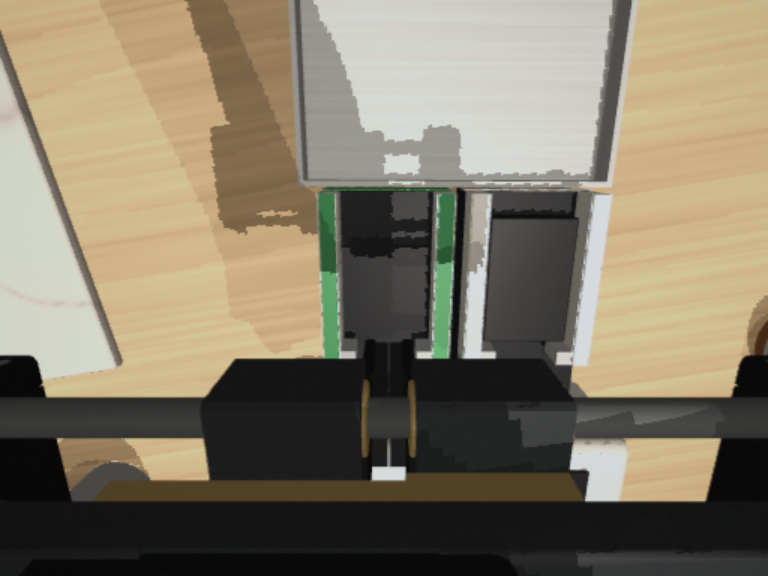

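The wrist view shows the green stripes at columns 330 and 445 with a bare floor between them. The tile lies in the white bay at about (532,280). I'll now feel down into the green bay.

Call:
servo_tool([
  [[-0.003, -0.003, 0.13, 0, 0, 0, 0], [-0.003, -0.003, 0.26, 0, 0, 0, 0], [-0.003, -0.003, 0.38, 0, 0, 0, 0], [-0.003, -0.003, 0.45, 0, 0, 0, 0], [-0.003, -0.003, 0.467, 0, 0, 0, 0], [-0.003, -0.003, 0.467, 0, 0, 0, 0], [-0.003, -0.003, 0.467, 0, 0, 0, 0]],
])

```text
time_s: 2.58
tool_pos: [0.5529, 0.0829, 0.0607]
tool_rot: [179.9, 0.1, 170.2]
force: [0.1, 0.3, 0.2]
grip_width: 0.0003
grasp_force: 0.0
```

Call:
servo_tool([
  [[0, 0, 0.01, 0, 0, 0, 0], [0, 0, 0.02, 0, 0, 0, 0], [0, 0, 0.03, 0, 0, 0, 0], [0, 0, 0.04, 0, 0, 0, 0], [0, 0, 0.047, 0, 0, 0, 0], [0, 0, 0.053, 0, 0, 0, 0], [0, 0, 0.055, 0, 0, 0, 0], [0, 0, 0.055, 0, 0, 0, 0]],
])

```text
time_s: 3.25
tool_pos: [0.5523, 0.0815, 0.0454]
tool_rot: [180.0, -0.0, 170.1]
force: [-6.8, -1.1, 17.8]
grip_width: 0.0008
grasp_force: 8.5
```

```bash
python3 p.py .5518 .082 .0434 170.1  .5518 .082 .14 170.1  .6497 .1685 .14 170.1
python3 - <<'E'
import numpy as np,cv2
z=np.load("w1.npz");P=z["P"];a=np.radians(-9.95);ex=np.array([np.cos(a),np.sin(a)]);ey=np.array([-ex[1],ex[0]])
q=P[...,:2]-[.5689,.1826]; lx,ly=q@ex,q@ey;Z=P[...,2]
m=(abs(ly)<28)&(abs(lx)<.06)&(abs(ly)<.03)&(abs(Z-.061)<.003)
print("tile",m.sum(),np.percentile(lx[m],[1,50,99]),np.percentile(ly[m],[1,50,99]))
for s in(-1,1):
    m=(abs(lx)<.055)&(abs(ly-s*.0388)<.012)&(abs(Z-.069)<.003); print("wall",m.sum(),np.percentile(ly[m],[2,50,98]))
E
```

```text
[ 0.     0.    -0.322] wz -0.0 rows 2.3
[-0.2719  0.3401 -0.322 ] wz -0.0 rows 3.9
tile 4671 [-0.04318192 -0.00176768  0.04488312] [-0.02948011 -0.00038737  0.02868841]
wall 1349 [-0.04491709 -0.03893672 -0.03212983]
wall 1379 [0.03199535 0.03782375 0.04489883]
```

Call:
servo_tool([
  [[0, 0, -0.1, 0, 0, 0, 0], [0, 0, -0.22, 0, 0, 0, 0], [0, 0, -0.322, 0, 0, 0, 0], [-0.09, 0.113, -0.322, 0, 0, 0, 0], [-0.18, 0.226, -0.322, 0, 0, 0, 0], [-0.272, 0.34, -0.322, 0, 0, 0, 0], [-0.272, 0.34, -0.322, 0, 0, 0, 0], [-0.272, 0.34, -0.322, 0, 0, 0, 0], [-0.272, 0.34, -0.322, 0, 0, 0, 0]],
])

```text
time_s: 4.0
tool_pos: [0.6495, 0.1673, 0.1385]
tool_rot: [-179.9, -0.1, 170.1]
force: [0.0, -0.8, 0.2]
grip_width: 0.0006
grasp_force: 0.0
```

Call:
servo_tool([
  [[0, 0, 0.08, 0, 0, 0, 0], [0, 0, 0.16, 0, 0, 0, 0], [0, 0, 0.22, 0, 0, 0, 0], [0, 0, 0.26, 0, 0, 0, 0], [0, 0, 0.285, 0, 0, 0, 0], [0, 0, 0.29, 0, 0, 0, 0], [0, 0, 0.29, 0, 0, 0, 0], [0, 0, 0.29, 0, 0, 0, 0]],
])

```text
time_s: 4.67
tool_pos: [0.6508, 0.1679, 0.0539]
tool_rot: [179.9, 0.1, 170.1]
force: [-0.2, 1.6, 0.1]
grip_width: 0.0003
grasp_force: 0.0
```

Call:
servo_tool([
  [[0.02, 0, 0, 0, 0, 0, 0], [0.04, 0, 0, 0, 0, 0, 0], [0.06, 0, 0, 0, 0, 0, 0], [0.08, 0, 0, 0, 0, 0, 0], [0.1, 0, 0, 0, 0, 0, 0], [0.12, 0, 0, 0, 0, 0, 0], [0.14, 0, 0, 0, 0, 0, 0], [0.16, 0, 0, 0, 0, 0, 0], [0.18, 0, 0, 0, 0, 0, 0]],
])

```text
time_s: 5.42
tool_pos: [0.5967, 0.1774, 0.0529]
tool_rot: [180.0, 0.1, 170.1]
force: [2.5, -0.8, 1.1]
grip_width: 0.0001
grasp_force: 1.0
```

Call:
servo_tool([
  [[0.03, 0, 0, 0, 0, 0, 0], [0.06, 0, 0, 0, 0, 0, 0], [0.095, 0, 0, 0, 0, 0, 0], [0.13, 0, 0, 0, 0, 0, 0], [0.165, 0, 0, 0, 0, 0, 0], [0.2, 0, 0, 0, 0, 0, 0], [0.235, 0, 0, 0, 0, 0, 0], [0.27, 0, 0, 0, 0, 0, 0], [0.305, 0, 0, 0, 0, 0, 0], [0.33, 0, 0, 0, 0, 0, 0], [0.33, 0, 0, 0, 0, 0, 0]],
])

```text
time_s: 6.33
tool_pos: [0.4969, 0.1949, 0.0522]
tool_rot: [-180.0, -0.1, 170.2]
force: [-0.2, -0.0, -0.9]
grip_width: 0.0004
grasp_force: 0.0
```

```bash
python3 - <<'E'
from h import *
w=eyes.read_camera("scene"); f=w["frame"][130:260,230:380]; cv2.imwrite("pics/s2.png",cv2.resize(f[:,:,::-1],None,fx=4,fy=4))
P=pts(w);a=np.radians(-9.95);ex=np.array([np.cos(a),np.sin(a)]);ey=np.array([-ex[1],ex[0]])
q=P[...,:2]-[.5689,.1826]; lx,ly=q@ex,q@ey;Z=P[...,2]
m=(lx<-.068)&(lx>-.2)&(ly>-.16)&(ly<.06)&(w["frame"].max(-1)<75)&(Z<.06)
print(m.sum(),np.percentile(lx[m],[2,50,98]),np.percentile(ly[m],[2,50,98]),np.percentile(Z[m],[2,50,98]))
E
```

```text
228 [-0.19983511 -0.12482504 -0.07853297] [-0.12038899 -0.01799716  0.05889388] [0.00088328 0.02833441 0.04394081]
```

View pics/s2.png

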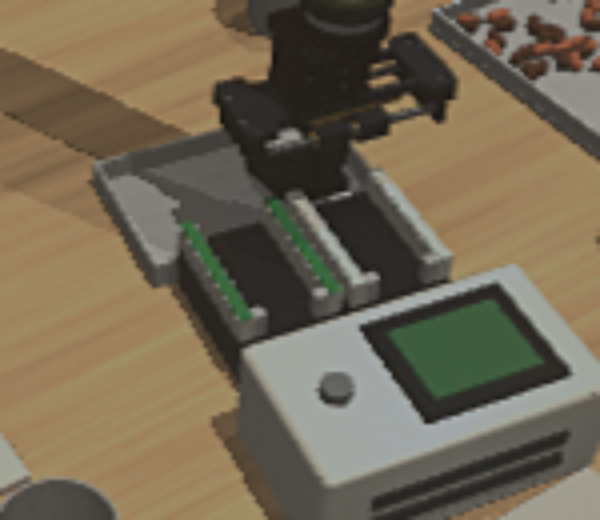

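The bays are both empty in the scene view, and the gripper hides the tray. I'll lift, head for the cassette and check the tray from above.

```bash
python3 p.py .499 .1948 .053 170.1  .499 .195 .18 170.1  .495 -.08 .18 172.5
python3 p.py .495 -.08 .18 172.5 .487 -.284 .18 175
```

```text
[ 1.000e-04  7.000e-04 -4.233e-01] wz -0.0 rows 3.0
[-0.1444 -0.9047 -0.4233] wz -0.0133 rows 7.3
[-0.0623 -0.6777 -0.    ] wz -0.0139 rows 4.9
```

Call:
servo_tool([
  [[0, 0, -0.14, 0, 0, 0, 0], [0, 0, -0.28, 0, 0, 0, 0], [0, 0, -0.423, 0, 0, 0, 0], [-0.02, -0.12, -0.423, 0, 0, -0.013, 0.6], [-0.04, -0.25, -0.423, 0, 0, -0.013, 0.6], [-0.06, -0.38, -0.423, 0, 0, -0.013, 0.6], [-0.08, -0.51, -0.423, 0, 0, -0.013, 0.6], [-0.1, -0.64, -0.423, 0, 0, -0.013, 0.6], [-0.12, -0.77, -0.423, 0, 0, -0.013, 0.6], [-0.144, -0.905, -0.423, 0, 0, -0.013, 0.6], [-0.144, -0.905, -0.423, 0, 0, -0.013, 0.6]],
])

```text
time_s: 7.3
tool_pos: [0.4945, -0.0909, 0.18]
tool_rot: [-179.8, 0.1, 171.7]
force: [0.7, -0.1, 0.2]
grip_width: 0.0452
grasp_force: 0.0
```

Call:
servo_tool([
  [[-0.01, -0.12, 0, 0, 0, -0.014, 0.6], [-0.025, -0.25, 0, 0, 0, -0.014, 0.6], [-0.038, -0.38, 0, 0, 0, -0.014, 0.6], [-0.05, -0.51, 0, 0, 0, -0.014, 0.6], [-0.06, -0.63, 0, 0, 0, -0.014, 0.6], [-0.062, -0.678, 0, 0, 0, -0.014, 0.6], [-0.062, -0.678, 0, 0, 0, -0.014, 0.6], [-0.062, -0.678, 0, 0, 0, -0.014, 0.6], [-0.062, -0.678, 0, 0, 0, -0.014, 0.6]],
])

```text
time_s: 8.05
tool_pos: [0.4875, -0.2832, 0.179]
tool_rot: [179.9, -0.0, 175.1]
force: [0.2, 0.2, 0.1]
grip_width: 0.0522
grasp_force: 0.0
```

```bash
python3 - <<'E'
from h import *
o=get_obs(); w=eyes.read_camera("wrist"); P=pts(w,o); t=eyes.read_camera("top"); T=pts(t)
cv2.imwrite("pics/t3.png",np.hstack([cv2.resize(t["frame"][120:260,150:270,::-1],(400,467)),cv2.resize(w["frame"][:,:,::-1],(400,300)).repeat(1,0) if 0 else cv2.copyMakeBorder(cv2.resize(w["frame"][:,:,::-1],(400,300)),0,167,0,0,cv2.BORDER_CONSTANT)]))
a=np.radians(-9.95);ex=np.array([np.cos(a),np.sin(a)]);ey=np.array([-ex[1],ex[0]])
q=T[...,:2]-[.5689,.1826]; lx,ly=q@ex,q@ey
m=(lx<-.068)&(lx>-.2)&(ly>-.16)&(ly<.06)&(t["frame"].max(-1)<75)
print("tile",m.sum(),np.percentile(lx[m],[2,50,98]),np.percentile(ly[m],[2,50,98]),np.percentile(T[m][:,2],[2,50,98]))
H,S,V=cv2.split(cv2.cvtColor(w["frame"],cv2.COLOR_RGB2HSV))
b=(H>100)&(H<130)&(S>120)&(abs(P[...,2]-.077)<.004)
print(o["tool_pos"],o["tool_rot"],b.sum(),cv2.minAreaRect(P[b][:,:2].astype(np.float32)),P[b].mean(0))
E
```

```text
tile 592 [-0.16488148 -0.12354629 -0.08087474] [-0.03092092 -0.00327051  0.05943826] [0.00603499 0.01876958 0.0235449 ]
[ 0.48751685 -0.28324375  0.17904158] [ 1.79936444e+02 -2.59874554e-02  1.75060288e+02] 980 ((0.48908352851867676, -0.2846391201019287), (0.015109505504369736, 0.05936639755964279), 85.35616302490234) [ 0.4877603  -0.28459887  0.0758794 ]
```

View pics/t3.png

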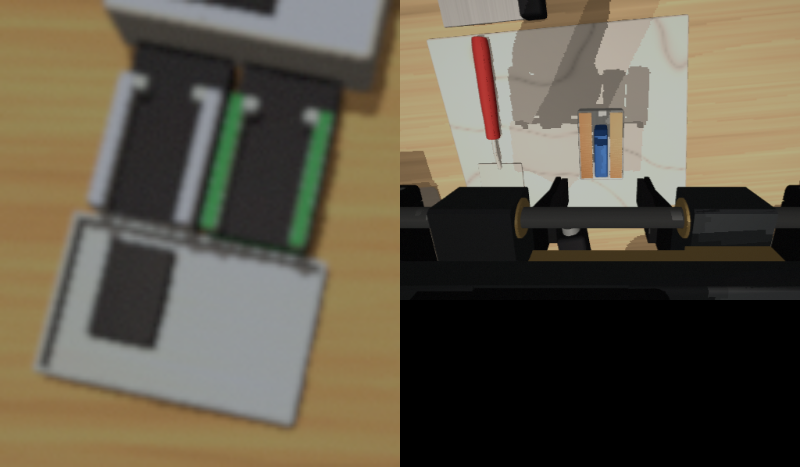

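The tile lies flat in the catch tray at (132,293), top about 20 mm up. In the wrist view the blue rib sits between the open fingers at (601,150). I'll go down and grip.

Call:
servo_tool([
  [[-0.005, -0.001, 0.1, 0, 0, -0.002, 0.6], [-0.005, -0.001, 0.22, 0, 0, -0.002, 0.6], [-0.005, -0.001, 0.33, 0, 0, -0.002, 0.6], [-0.005, -0.001, 0.41, 0, 0, -0.002, 0.6], [-0.005, -0.001, 0.44, 0, 0, -0.002, 0.6], [-0.005, -0.001, 0.44, 0, 0, -0.002, 0.6], [-0.005, -0.001, 0.44, 0, 0, -0.002, 0.1], [-0.005, -0.001, 0.44, 0, 0, -0.002, 0], [-0.005, -0.001, 0.44, 0, 0, -0.002, 0], [-0.005, -0.001, 0.44, 0, 0, -0.002, 0], [-0.005, -0.001, 0.44, 0, 0, -0.002, 0], [-0.005, -0.001, 0.44, 0, 0, -0.002, 0]],
], grip_force=35)

```text
time_s: 9.15
tool_pos: [0.4889, -0.2853, 0.048]
tool_rot: [-180.0, 0.1, 175.3]
force: [-0.4, 0.1, 1.0]
grip_width: 0.0203
grasp_force: 0.0
```

```bash
python3 p.py .4885 -.2845 .048 175.3  .4885 -.2845 .17 175.3 .50 -.03 .17 172
python3 p.py .50 -.03 .17 172 .545 .085 .17 170.05
```

```text
[ 0.      0.     -0.4067] wz -0.0 rows 2.9
[ 0.0313  0.8486 -0.4067] wz 0.0183 rows 6.8
[-0.0952  0.4005 -0.    ] wz 0.0108 rows 3.0
```

Still closing (20 mm), so I hold first and then lift.

Call:
servo_tool([
  [[0, 0, 0, 0, 0, 0, 0], [0, 0, 0, 0, 0, 0, 0], [0, 0, 0, 0, 0, 0, 0], [0, 0, 0, 0, 0, 0, 0], [0, 0, -0.05, 0, 0, 0, 0], [0, 0, -0.12, 0, 0, 0, 0], [0, 0, -0.2, 0, 0, 0, 0], [0, 0, -0.28, 0, 0, 0, 0], [0, 0, -0.36, 0, 0, 0, 0], [0, 0, -0.407, 0, 0, 0, 0], [0, 0, -0.407, 0, 0, 0, 0]],
])

```text
time_s: 10.07
tool_pos: [0.49, -0.2862, 0.1722]
tool_rot: [-179.9, 0.3, 175.3]
force: [0.4, -0.1, -1.7]
grip_width: 0.0158
grasp_force: 35.0
```

Call:
servo_tool([
  [[0.004, 0.1, 0, 0, 0, 0.003, 0], [0.008, 0.2, 0, 0, 0, 0.006, 0], [0.011, 0.3, 0, 0, 0, 0.008, 0], [0.015, 0.4, 0, 0, 0, 0.01, 0], [0.018, 0.5, 0, 0, 0, 0.012, 0], [0.022, 0.6, 0, 0, 0, 0.014, 0], [0.026, 0.7, 0, 0, 0, 0.016, 0], [0.029, 0.8, 0, 0, 0, 0.018, 0], [0.031, 0.849, 0, 0, 0, 0.018, 0], [0.031, 0.849, 0, 0, 0, 0.018, 0]],
])

```text
time_s: 10.9
tool_pos: [0.4989, -0.0255, 0.1674]
tool_rot: [179.9, -0.2, 172.5]
force: [0.1, -0.0, -2.4]
grip_width: 0.0156
grasp_force: 35.0
```

Call:
servo_tool([
  [[-0.02, 0.08, 0, 0, 0, 0.003, 0], [-0.04, 0.16, 0, 0, 0, 0.006, 0], [-0.06, 0.24, 0, 0, 0, 0.009, 0], [-0.08, 0.32, 0, 0, 0, 0.011, 0], [-0.09, 0.38, 0, 0, 0, 0.011, 0], [-0.095, 0.4, 0, 0, 0, 0.011, 0], [-0.095, 0.4, 0, 0, 0, 0.011, 0], [-0.095, 0.4, 0, 0, 0, 0.011, 0], [-0.095, 0.4, 0, 0, 0, 0.011, 0]],
])

```text
time_s: 11.65
tool_pos: [0.5441, 0.0819, 0.169]
tool_rot: [-179.9, -0.0, 170.0]
force: [-0.5, 0.1, -1.5]
grip_width: 0.0157
grasp_force: 35.0
```

```bash
python3 - <<'E'
from h import *
o=get_obs(); w=eyes.read_camera("wrist"); P=pts(w,o); save(w,"w4.png",1.5); f=w["frame"]; Z=P[...,2]
H,S,V=cv2.split(cv2.cvtColor(f,cv2.COLOR_RGB2HSV))
print(o["tool_pos"],o["tool_rot"],o["force"])
def r(m,n): print(n,m.sum(),P[m].mean(0) if m.any() else 0,cv2.minAreaRect(P[m][:,:2].astype(np.float32)) if m.any() else 0)
g=((H>40)&(H<85)&(S>90)&(V>40)&(abs(Z-.069)<.004)); n,l,st,c=cv2.connectedComponentsWithStats(g.astype(np.uint8))
for i in range(1,n):
    if st[i,4]>60: r(l==i,"green")
r((H>100)&(H<130)&(S>120)&(Z>.19),"rib")
a=np.radians(170.05); tx=np.array([np.cos(a),np.sin(a)])
q=P[...,:2]-o["tool_pos"][:2]; u=q@tx; v=q@np.array([tx[1],-tx[0]])
m=(abs(Z-.165)<.005)&(u>.0)&(u<.06)&(abs(v)<.05); print("box top in tool",m.sum(),np.percentile(u[m],[1,99]),np.percentile(v[m],[1,50,99]),np.median(Z[m]))
k=m&(u>.03); A=np.polyfit(v[k],Z[k],1); print("tilt about x deg",np.degrees(A[0]),"slope u",np.degrees(np.polyfit(u[m],Z[m],1)[0]))
print("cassette rect",cv2.minAreaRect(P[m][:,:2].astype(np.float32)))
E
```

```text
[0.54414026 0.08194281 0.16895944] [-1.79920236e+02 -4.33306675e-02  1.69973401e+02] [-0.5207597   0.10534589 -1.47323811]
green 195 [0.49425941 0.05508562 0.06902466] ((0.49430060386657715, 0.055075306445360184), (0.00937504693865776, 0.015177628956735134), 83.10186004638672)
green 302 [0.51588578 0.1309836  0.06898068] ((0.5352665781974792, 0.1266443431377411), (0.009630871936678886, 0.0724215880036354), 80.0058822631836)
rib 2510 [0.53843204 0.08314723 0.19744215] ((0.5199929475784302, 0.0864589661359787), (0.016401560977101326, 0.10888149589300156), 80.42891693115234)
box top in tool 5928 [0.00197772 0.04706946] [-0.02915241 -0.00013092  0.0292673 ] 0.16265741718449933
tilt about x deg -0.0018179606985934676 slope u -0.9742350322242427
cassette rect ((0.5206769108772278, 0.0860922783613205), (0.059999771416187286, 0.04756193980574608), 79.97042083740234)
```

View pics/w4.png

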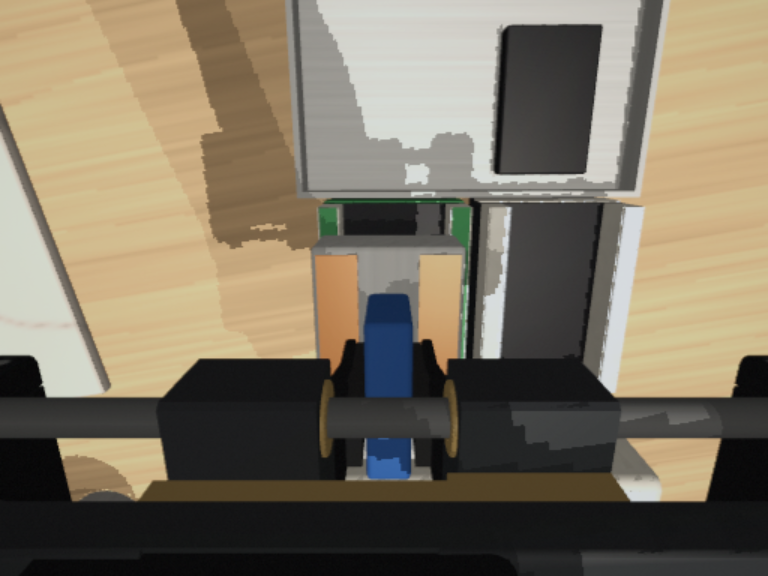

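The wrist view shows the cassette level in the grip at (388,300), straight above the green bay, with a lateral offset of about 4 mm to correct. The tile is still flat in the tray.

Call:
servo_tool([
  [[0.004, 0.006, 0.03, 0, 0, 0, 0], [0.009, 0.0126, 0.07, 0, 0, 0, 0], [0.009, 0.0126, 0.11, 0, 0, 0, 0], [0.009, 0.0126, 0.14, 0, 0, 0, 0], [0.009, 0.0126, 0.147, 0, 0, 0, 0], [0.009, 0.0126, 0.147, 0, 0, 0, 0], [0.009, 0.0126, 0.147, 0, 0, 0, 0], [0.009, 0.0126, 0.147, 0, 0, 0, 0], [0.009, 0.0126, 0.147, 0, 0, 0, 0]],
])

```text
time_s: 12.45
tool_pos: [0.5432, 0.0887, 0.126]
tool_rot: [180.0, 0.1, 170.1]
force: [-0.2, -0.3, -1.7]
grip_width: 0.016
grasp_force: 35.0
```

```bash
cat > m.py <<'E'
from h import *
a=np.radians(-9.95);ex=np.array([np.cos(a),np.sin(a)]);ey=np.array([-ex[1],ex[0]])
def look():
    o=get_obs(); w=eyes.read_camera("wrist"); P=pts(w,o); Z=P[...,2]; H,S,V=cv2.split(cv2.cvtColor(w["frame"],cv2.COLOR_RGB2HSV))
    L,l=P[...,:2]@ex,P[...,:2]@ey; t=o["tool_pos"]
    print("tool L,lat,z",t[:2]@ex,t[:2]@ey,t[2],o["tool_rot"],o["force"])
    g=((H>40)&(H<85)&(S>90)&(V>40)&(abs(Z-.069)<.004)&(abs(L-.53)<.065))
    for s in(-1,1):
        k=g&((l-.1785)*s>0); print("green",k.sum(),np.percentile(l[k],[3,50,97]) if k.any() else 0, L[k].min() if k.any() else 0)
    zb=t[2]-.0065; k=(abs(Z-zb)<.0035)&(abs(l-.1785)<.033)&(L<t[:2]@ex-.01)&(L>t[:2]@ex-.06)&~g
    print("box",k.sum(),np.percentile(l[k],[1,50,99]),np.percentile(L[k],[1]),np.median(Z[k]))
    return w
E
python3 -c "from m import *;look()"
```

```text
tool L,lat,z 0.5196808268392554 0.1811878916788755 0.12604217040773702 [1.79966310e+02 7.19803670e-02 1.70124486e+02] [-0.2498685  -0.30453698 -1.73596547]
green 952 [0.13516221 0.13895605 0.14322044] 0.4699174018088112
green 336 [0.21316374 0.22058206 0.22191421] 0.46983804958810527
box 5332 [0.1519325  0.18152088 0.21033866] [0.47246678] 0.11964480601553734
```

Call:
servo_tool([
  [[0, -0.0087, 0.04, 0, 0, 0, 0], [0, -0.0087, 0.06, 0, 0, 0, 0], [0, -0.0087, 0.06, 0, 0, 0, 0], [0, -0.0087, 0.06, 0, 0, 0, 0], [0, -0.0087, 0.06, 0, 0, 0, 0]],
])

```text
time_s: 12.92
tool_pos: [0.5421, 0.086, 0.1072]
tool_rot: [-180.0, -0.0, 170.1]
force: [0.2, -0.0, -1.9]
grip_width: 0.0157
grasp_force: 35.0
```

```bash
python3 -c "from m import *;look()
print(get_obs()['tool_pos'])"
```

```text
tool L,lat,z 0.5190580661763613 0.17840620533451598 0.10717735032432497 [-1.79992120e+02 -1.47321787e-02  1.70125729e+02] [ 0.22650744 -0.02808001 -1.92825218]
green 1049 [0.13510994 0.13905469 0.14308998] 0.469309002130598
green 1032 [0.21382971 0.21783385 0.22180811] 0.4692177061063616
box 5334 [0.14921885 0.17873501 0.20757354] [0.47184475] 0.10083684726500003
[0.54228859 0.08609038 0.10746547]
```

Call:
servo_tool([
  [[0, 0, 0.015, 0, 0, 0, 0], [0, 0, 0.03, 0, 0, 0, 0], [0, 0, 0.045, 0, 0, 0, 0], [0, 0, 0.06, 0, 0, 0, 0], [0, 0, 0.07, 0, 0, 0, 0], [0, 0, 0.078, 0, 0, 0, 0], [0, 0, 0.082, 0, 0, 0, 0], [0, 0, 0.082, 0, 0, 0, 0], [0, 0, 0.082, 0, 0, 0, 0]],
])

```text
time_s: 13.72
tool_pos: [0.5422, 0.086, 0.0828]
tool_rot: [180.0, 0.0, 170.1]
force: [0.5, -0.6, -2.5]
grip_width: 0.0161
grasp_force: 35.0
```

Call:
servo_tool([
  [[0, 0, 0.003, 0, 0, 0, 0], [0, 0, 0.006, 0, 0, 0, 0], [0, 0, 0.006, 0, 0, 0, 0], [-0.008, 0, 0.006, 0, 0, 0, 0], [-0.016, 0, 0.006, 0, 0, 0, 0], [-0.024, 0, 0.006, 0, 0, 0, 0], [-0.03, 0, 0.006, 0, 0, 0, 0], [-0.03, 0, 0.006, 0, 0, 0, 0]],
])

```text
time_s: 14.38
tool_pos: [0.5516, 0.0843, 0.081]
tool_rot: [-180.0, 0.0, 170.1]
force: [-0.6, 0.9, -2.2]
grip_width: 0.0156
grasp_force: 35.0
```

Call:
servo_tool([
  [[-0.004, 0, 0.003, 0, 0, 0, 0], [-0.008, 0, 0.006, 0, 0, 0, 0], [-0.012, 0, 0.006, 0, 0, 0, 0], [-0.014, 0, 0.006, 0, 0, 0, 0], [-0.014, 0, 0.006, 0, 0, 0, 0]],
])

```text
time_s: 14.8
tool_pos: [0.5534, 0.0844, 0.0807]
tool_rot: [180.0, -0.2, 170.1]
force: [-10.1, -0.2, 13.0]
grip_width: 0.0157
grasp_force: 35.0
```

Call:
servo_tool([
  [[-0.004, 0, -0.002, 0, 0, 0, 0], [-0.006, 0, -0.002, 0, 0, 0, 0], [-0.006, 0, -0.002, 0, 0, 0, 0], [-0.006, 0, -0.002, 0, 0, 0, 0]],
])

```text
time_s: 15.13
tool_pos: [0.5535, 0.0844, 0.0808]
tool_rot: [180.0, -0.4, 170.2]
force: [-12.5, 1.4, 12.7]
grip_width: 0.0157
grasp_force: 35.0
```

Call:
servo_tool([
  [[0, 0, 0, 0, 0, 0, 0.4], [0, 0, 0, 0, 0, 0, 0.4], [0, 0, 0, 0, 0, 0, 0.4], [0, 0, 0, 0, 0, 0, 0.4], [0, 0, -0.01, 0, 0, 0, 0.4], [0, 0, -0.06, 0, 0, 0, 0.4], [0, 0, -0.15, 0, 0, 0, 0.4], [0, 0, -0.25, 0, 0, 0, 0.4], [0, 0, -0.35, 0, 0, 0, 0.4], [0, 0, -0.4, 0, 0, 0, 0.4], [0, 0, -0.4, 0, 0, 0, 0.4], [0, 0, -0.4, 0, 0, 0, 0.4]],
])

```text
time_s: 16.13
tool_pos: [0.5576, 0.0835, 0.2007]
tool_rot: [179.9, 0.1, 170.1]
force: [-0.1, -0.3, -0.9]
grip_width: 0.0349
grasp_force: 0.0
```

Call:
servo_tool([
  [[-0.1, 0, 0, 0, 0, 0, 0], [-0.2, 0, 0, 0, 0, 0, 0], [-0.26, 0, 0, 0, 0, 0, 0], [-0.26, 0, 0, 0, 0, 0, 0], [-0.26, 0, 0, 0, 0, 0, 0], [-0.26, 0, 0, 0, 0, 0, 0]],
])

```text
time_s: 16.63
tool_pos: [0.6325, 0.0701, 0.1981]
tool_rot: [-179.9, -0.2, 170.1]
force: [-0.6, 0.3, 0.2]
grip_width: 0.0039
grasp_force: 0.0
```

```bash
python3 - <<'E'
from m import *
o=get_obs(); w=eyes.read_camera("wrist"); P=pts(w,o); save(w,"w5.png",1.5); Z=P[...,2]
L,l=P[...,:2]@ex,P[...,:2]@ey
H,S,V=cv2.split(cv2.cvtColor(w["frame"],cv2.COLOR_RGB2HSV))
g=((H>40)&(H<85)&(S>90)&(V>40)&(abs(Z-.069)<.004)); print("green front L",np.percentile(L[g],[1,99]),np.median(l[g]))
k=(abs(Z-.075)<.005)&(abs(l-.1785)<.030)&(abs(L-.53)<.06)&~g; print(k.sum(),np.percentile(L[k],[1,99]),np.percentile(l[k],[1,99]))
for s in (L<.505),(L>.555): print(np.median(Z[k&s]),(k&s).sum())
for s in(-.02,.02):
    q=k&(abs(l-.1785-s)<.007); print("side",s,np.median(Z[q]),np.percentile(L[q],[1,99]))
b=(H>100)&(H<130)&(S>120)&(abs(Z-.11)<.006); print("rib",cv2.minAreaRect(np.stack([L[b],l[b]],-1).astype(np.float32)),np.median(Z[b]))
E
```

```text
green front L [0.47056407 0.58724944] 0.21255647369269112
5514 [0.48336248 0.57842608] [0.14946793 0.20791312]
0.07436784480235233 1608
0.0743301097291026 1357
side -0.02 0.07471350768038082 [0.48408788 0.57764778]
side 0.02 0.0747001763228315 [0.48409231 0.57765185]
rib ((0.531237781047821, 0.17872077226638794), (0.0583949089050293, 0.01460227183997631), 0.5723601579666138) 0.10895776006348862
```

View pics/w5.png

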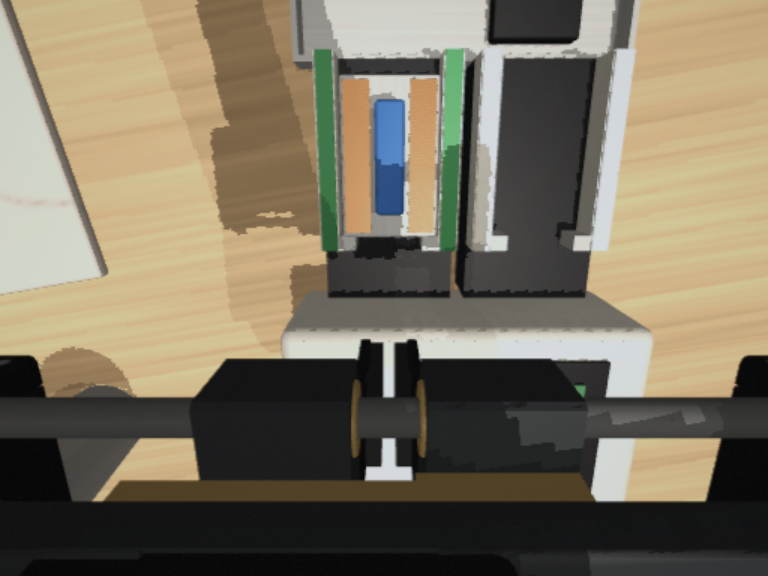

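The wrist view shows the cassette flat between the green walls, with its rear end at the stops (row 240) and its lateral centring good. I'll make one gentle push from the front to confirm it is home.

Call:
servo_tool([
  [[0.12, 0, 0, 0, 0, 0, 0], [0.25, 0, 0, 0, 0, 0, 0], [0.38, 0, 0, 0, 0, 0, 0], [0.5, 0, 0, 0, 0, 0, 0], [0.536, 0, 0, 0, 0, 0, 0], [0.536, 0, 0.05, 0, 0, 0, 0], [0.536, 0, 0.16, 0, 0, 0, 0], [0.536, 0, 0.27, 0, 0, 0, 0], [0.536, 0, 0.38, 0, 0, 0, 0], [0.536, 0, 0.44, 0, 0, 0, 0], [0.536, 0, 0.467, 0, 0, 0, 0], [0.536, 0, 0.467, 0, 0, 0, 0]],
])

```text
time_s: 17.68
tool_pos: [0.4738, 0.0973, 0.0581]
tool_rot: [-179.9, -0.2, 170.1]
force: [1.8, 0.8, 0.5]
grip_width: 0.0007
grasp_force: 0.0
```

```bash
python3 -c "
from m import *
o=get_obs();t=o['tool_pos'];print(t,t[:2]@ex,t[:2]@ey,o['force'],o['grip_width'])"
```

```text
[0.47377231 0.09728605 0.05809184] 0.44983633172186765 0.1776852649343247 [1.84793519 0.84297103 0.53935266] 0.0006740590779209867
```

Call:
servo_tool([
  [[-0.03, 0, 0, 0, 0, 0, 0], [-0.055, 0, 0, 0, 0, 0, 0], [-0.068, 0, 0, 0, 0, 0, 0], [-0.075, 0, 0, 0, 0, 0, 0], [-0.08, 0, 0, 0, 0, 0, 0], [-0.085, 0, 0, 0, 0, 0, 0], [-0.088, 0, 0, 0, 0, 0, 0], [-0.088, 0, 0, 0, 0, 0, 0]],
])

```text
time_s: 18.35
tool_pos: [0.4969, 0.0946, 0.0602]
tool_rot: [-180.0, -0.6, 170.2]
force: [-15.6, 2.4, 11.1]
grip_width: 0.0006
grasp_force: 7.7
```

Call:
servo_tool([
  [[0.04, 0, 0, 0, 0, 0, 0], [0.08, 0, 0, 0, 0, 0, 0], [0.08, 0, -0.1, 0, 0, 0, 0], [0.08, 0, -0.22, 0, 0, 0, 0], [0.08, 0, -0.35, 0, 0, 0, 0], [0.08, 0, -0.45, 0, 0, 0, 0], [-0.1, 0, -0.45, 0, 0, 0, 0], [-0.22, 0, -0.45, 0, 0, 0, 0], [-0.35, 0, -0.45, 0, 0, 0, 0], [-0.45, 0, -0.45, 0, 0, 0, 0], [-0.45, 0, -0.45, 0, 0, 0, 0], [-0.45, 0, -0.45, 0, 0, 0, 0]],
])

```text
time_s: 19.35
tool_pos: [0.636, 0.0689, 0.1943]
tool_rot: [-179.9, 0.0, 170.0]
force: [-1.1, -0.1, -0.0]
grip_width: 0.0003
grasp_force: 0.0
```

```bash
python3 - <<'E'
from m import *
o=get_obs(); w=eyes.read_camera("wrist"); P=pts(w,o); Z=P[...,2]
L,l=P[...,:2]@ex,P[...,:2]@ey; print(o["tool_pos"],o["force"])
k=(abs(Z-.075)<.004)&(abs(l-.1785)<.0300)&(abs(L-.53)<.06); print(k.sum(),np.percentile(L[k],[1,99]),np.percentile(l[k],[1,99]))
for s in(-.02,.02):
    q=k&(abs(l-.1785-s)<.007); print("side",s,np.median(Z[q]),np.percentile(L[q],[1,99]))
m=(L<.465)&(L>.33)&(l>.18)&(l<.36)&(w["frame"].max(-1)<80)&(Z<.06); print("tile",m.sum(),np.percentile(L[m],[2,98]),np.percentile(l[m],[2,98]),np.percentile(Z[m],[5,50,95]))
E
```

```text
[0.63602887 0.06888162 0.19430291] [-1.13899083 -0.14888796 -0.00827744]
5693 [0.48369885 0.57804573] [0.14950559 0.20803391]
side -0.02 0.07464112349152918 [0.4842058  0.57719273]
side 0.02 0.07467343866123026 [0.48437046 0.5773113 ]
tile 1640 [0.43506297 0.45272804] [0.24854352 0.33960774] [0.00897626 0.01865468 0.02049408]
```

The cassette hasn't moved: it is still home, flat and square. The tile is still in the tray.

```bash
python3 -c "from h import *;print(env.sign_off())"
```

```text
the job is handed in; nothing more can be done
None
```

The job is handed in after about 19 s of robot time: I felt the green bay and found it empty, pushed the tile out of the white bay into the catch tray where it lies flat, and loaded the cassette upright, flat on the green bay's floor and home against both rear stops, then let go.

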